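Close the coffee-bar jars from a stack of lids

TASK

The four glass jars on the coffee bar have been refilled and their bamboo lids are piled in one stack, smallest on top. Take the stack apart and close every jar with the lid of its own size, stopper in the mouth and the disc lying flat on the rim. Leave the jars standing where they are, and do not disturb the espresso cup and the milk jug among them.

Things in the scene. Friction and masses are not known exactly. Their poses are not given: they have to be found in the camera images.
- lid_xl: widest lid, at the start bottom of the stack, origin 0 mm above the bench: bamboo disc 70 mm across, 14 mm thick, over a white stopper 10 mm deep, tapering from 56 mm across at the disc to 48 mm at its flat end. Origin: centre of the stopper's flat end, z up; the disc spans 10 to 24 mm above it. Fits jar_xl: seated, the disc rests on the rim, lid origin 80 mm above the jar's
- lid_l: second widest lid, at the start second from the bottom, origin 24 mm above the bench: bamboo disc 61 mm across, 14 mm thick, over a white stopper 10 mm deep, tapering from 47 mm across at the disc to 39 mm at its flat end. Origin: centre of the stopper's flat end, z up; the disc spans 10 to 24 mm above it. Fits jar_l: seated, the disc rests on the rim, lid origin 68 mm above the jar's
- lid_m: third widest lid, at the start second from the top, origin 48 mm above the bench: bamboo disc 52 mm across, 14 mm thick, over a white stopper 10 mm deep, tapering from 38 mm across at the disc to 30 mm at its flat end. Origin: centre of the stopper's flat end, z up; the disc spans 10 to 24 mm above it. Fits jar_m: seated, the disc rests on the rim, lid origin 56 mm above the jar's
- lid_s: smallest lid, at the start top of the stack, origin 72 mm above the bench: bamboo disc 43 mm across, 14 mm thick, over a white stopper 10 mm deep, tapering from 29 mm across at the disc to 21 mm at its flat end. Origin: centre of the stopper's flat end, z up; the disc spans 10 to 24 mm above it. Fits jar_s: seated, the disc rests on the rim, lid origin 44 mm above the jar's
- jar_xl: the widest jar: open straight-sided glass jar, 66 mm outer diameter, 90 mm high, wall 3 mm, round mouth 60 mm, holding round biscuits that stay more than 15 mm below the rim; loose, 380 g. Origin: centre of its underside, z up. Its lid overhangs the glass by 2 mm all round
- jar_l: the second widest jar: open straight-sided glass jar, 57 mm outer diameter, 78 mm high, wall 3 mm, round mouth 51 mm, holding white sugar cubes that stay more than 15 mm below the rim; loose, 280 g. Origin: centre of its underside, z up. Its lid overhangs the glass by 2 mm all round
- jar_m: the third widest jar: open straight-sided glass jar, 48 mm outer diameter, 66 mm high, wall 3 mm, round mouth 42 mm, holding cinnamon sticks that stay more than 15 mm below the rim; loose, 200 g. Origin: centre of its underside, z up. Its lid overhangs the glass by 2 mm all round
- jar_s: the smallest jar: open straight-sided glass jar, 39 mm outer diameter, 54 mm high, wall 3 mm, round mouth 33 mm, holding dark chocolate drops that stay more than 15 mm below the rim; loose, 150 g. Origin: centre of its underside, z up. Its lid overhangs the glass by 2 mm all round
- cup: white espresso cup standing on the bench, 62 mm in diameter at the rim, 56 mm high, small handle reaching 51 mm from its axis towards its own +y; not to be disturbed. Origin: centre of its underside
- milk_jug: small steel milk jug standing on the bench, 62 mm in diameter, 73 mm high, handle reaching 56 mm from its axis towards its own +x; not to be disturbed. Origin: centre of its underside
Not all that is in view belongs to the job. What is shaped like the lid_l but red is not meant.

How it is judged:
At the end, for the whole second after the job is handed in: Each of the four lids is on the jar of its own size: centred within 6 mm, disc down on the rim (within 2.5 mm), level within 0.08 rad, its jar upright, and all lids and jars at rest (horizontal distance between lid_xl and jar_xl below 0.006 m and z of lid_xl in the frame of jar_xl between 0.076 and 0.0825 m and angle between each of lid_xl, lid_l, lid_m, lid_s's own z axis and vertical below 0.08 rad and angle between each of jar_xl, jar_l, jar_m, jar_s's own z axis and vertical below 0.06 rad and linear speed of each of lid_xl, jar_xl, lid_l, jar_l, lid_m, jar_m, lid_s, jar_s below 0.02 m/s and horizontal distance between lid_l and jar_l below 0.006 m and z of lid_l in the frame of jar_l between 0.064 and 0.0705 m and horizontal distance between lid_m and jar_m below 0.006 m and z of lid_m in the frame of jar_m between 0.052 and 0.0585 m and horizontal distance between lid_s and jar_s below 0.006 m and z of lid_s in the frame of jar_s between 0.04 and 0.0465 m); the robot touches nothing.
It fails at once if a jar is pushed more than 40 mm from where it stood or tipped over (distance of any of jar_xl, jar_l, jar_m, jar_s from where it was at the start of the episode above 0.04 m or angle between any of jar_xl, jar_l, jar_m, jar_s's own z axis and vertical above 0.5 rad).
It fails at once if the espresso cup is pushed more than 25 mm or tipped over (distance of cup from where it was at the start of the episode above 0.025 m or angle between cup's own z axis and vertical above 0.5 rad).
It fails at once if the milk jug is pushed more than 25 mm or tipped over (distance of milk_jug from where it was at the start of the episode above 0.025 m or angle between milk_jug's own z axis and vertical above 0.5 rad).
It also fails if it takes over 107 s, if anything falls off the work surface, if the arm or the gripper's body presses on something with over 40 N, if the wrist force passes 120 N, or if a joint passes its speed limit or range.

ROBOT

A 6-joint arm with a two-finger parallel gripper is mounted at the origin on the work surface. World frame = base frame: x ahead of the robot, y to its left, z up, the work surface at z = 0. Lengths are in m, angles in rad, forces in N, time in s.
With the tool pointing down it reaches from about 0.4 to 0.825 m from the base axis. Payload 7 kg.
Tool frame: the origin (TCP) lies at the very end of the fingers, on their centre line; the grasp point (between the pads) lies arm.hold_point_z behind it (arm.hold_point_z is the distance from the TCP to the grasp point, in m); z points along the fingers, y is the line along which they close (so a half turn about z gives the same grasp; the last joint's range is limited). The gripper opens to 88 mm and grips with 3 to 60 N. Pads are 19 mm wide; open, the fingers measure 130 mm over their backs; the gripper's body (78 mm by 193 mm) begins 47 mm behind the grasp point.
Start: joints at [1.547, 0.359, 0.012, 0, -1.224, -0.288], TCP at [0.207, 0.642, 0.192] pointing down, gripper open.
Joint ranges: [-3.07, 3.07], [-1.43, 2.12], [-1.02, 1.25], [-3.03, 1.67], [-3.05, -0], [-3.03, 3.03]. Speed limits (rad/s): [2.39, 2.39, 3.01, 3.14, 3.14, 3.14].

INTERFACE

Orientations are given as [roll, pitch, yaw] about the fixed x, y, z axes, in that order (R = Rz(yaw) Ry(pitch) Rx(roll)).
In Python, from station import arm gives the robot as it stands.
- The arm moves only by the shell command python3 -m creep 'ROWS' [FORCE]. ROWS is a JSON list of rows, 1 to 20 of them, each of 5 numbers: the finger opening in m, then dx, dy, dz in m, then a turn about the tool's z in rad; each row is the pose to reach, as a shift and turn from the pose commanded when the command began, along the tool's axes at that moment; what a row does not reach only later rows make up. A row lasts 1/12 s, in which the tool goes at most 0.0417 m and 0.125 rad, less where a joint would pass 70% of its speed; a pose out of reach is approached as far as the arm can. The fingers move at their own pace and stop on an object; FORCE is the grip in N (left out, the last holds). Time passes only in rows, so rows that do not move let the fingers close. It prints the time, the measured TCP pose, the force, the opening and the grip force at its end.
- arm.get_state(): the state, without advancing time (a new reading comes with each control period).
- arm.grab_frame(name): name is "scene" or "top" or "wrist"; returns the picture (400x640x3 uint8, red, green, blue); there is no depth.
- arm.camera_params(name): a dict with "fx", "fy", "cx", "cy" (pixels), "T" (4x4, takes a point from camera to world coordinates); the wrist camera has in their place "hand_eye" (4x4, takes a point from camera to tool coordinates, whose origin is the TCP and whose axes are the flange's). Camera axes: x right, y down, z forward; pixel columns grow to the right and rows downward; lengths in m; the calibration is good to about 2 mm. A picture is of the moment at which its call begins: read the wrist's pose just before it. camera_params takes no time and is no camera call.
- arm.job_done(): hands the job in; it is judged then, once.
The state is a dict: "t": time; "q": joint angles; "qd": joint speeds; "joint_efforts": joint torques, N m; "eef_pos": TCP position; "ee_rot": TCP orientation; "force": force on the tool from outside, world axes, zero at the start; "moment": the same for the moment, N m; "width": finger opening in m; "gripper_force": force on a finger pad.
Only numpy, scipy, OpenCV 4.12 (cv2) and the standard library are available. Lean on these libraries where they do the work, as an engineer would, in place of code of your own. Each camera call takes 0.05 s, during which the arm holds its last target. There are 200 camera calls.

## Working session

There is one attempt and no reset: what is moved stays moved. The work goes in short steps, Python scripts to look and compute and a shell command to move; the robot and the scene stay as the last step left them, time stands still between calls to the robot, and variables do not carry over. Pictures are saved under pics/ and viewed, at most 14 in all, crops included, and the job is handed in when it is done.

```bash
mkdir -p pics; ls; cat > h.py <<'E'
import numpy as np, cv2
from station import arm
from scipy.spatial.transform import Rotation as R
def save(n,f,crop=None,s=1):
    im=f[:,:,::-1]
    if crop: im=im[crop[1]:crop[3],crop[0]:crop[2]]
    cv2.imwrite(f'pics/{n}.png',cv2.resize(im,None,fx=s,fy=s,interpolation=cv2.INTER_CUBIC))
def cam(name,st=None):
    p=arm.camera_params(name)
    if name=='wrist':
        T=np.eye(4);T[:3,:3]=R.from_euler('xyz',st['ee_rot']).as_matrix();T[:3,3]=st['eef_pos']
        return p,T@np.array(p['hand_eye'])
    return p,np.array(p['T'])
def ray(p,T,u,v,z):
    d=T[:3,:3]@np.array([(u-p['cx'])/p['fx'],(v-p['cy'])/p['fy'],1]);o=T[:3,3]
    return o+d*(z-o[2])/d[2]
E
python3 - <<'E'
from h import *
s=arm.get_state();print(s, arm.hold_point_z)
for n in('top','scene'):
    f=arm.grab_frame(n);np.save(f'{n}.npy',f);save(n,f);p,T=cam(n);print(n,p['fx'],p['cx'],p['cy'],T.round(3).tolist())
E
```

```text
pics
{'t': 0.0, 'q': array([ 1.54714655e+00,  3.59418135e-01,  1.10854202e-02, -3.65605225e-04,
       -1.22412083e+00, -2.88096605e-01]), 'qd': array([-0.00157717,  0.00120145,  0.00107183,  0.00040827,  0.00026011,
       -0.00059269]), 'joint_efforts': array([-3.94483031e-04, -5.82716274e+01,  2.93054366e+01,  6.99729323e+00,
        7.06183855e-03, -1.61405947e-04]), 'eef_pos': array([0.20689626, 0.64193748, 0.19111132]), 'ee_rot': array([ 3.13990608e+00, -1.41380946e-04, -3.11870773e-01]), 'force': array([-0.21388879,  0.34192084,  0.63296585]), 'moment': array([-0.02257253,  0.01772101, -0.02130311]), 'gripper_force': 0.0, 'width': 0.08785171770409184} 0.0188
top 515.5367671023421 326.03459833171166 200.43439910663702 [[-0.024, -0.995, 0.099, 0.412], [-0.999, 0.027, 0.027, -0.016], [-0.03, -0.098, -0.995, 1.241], [0.0, 0.0, 0.0, 1.0]]
scene 449.79873539650083 311.79571085296595 186.74232806318577 [[-0.825, 0.338, -0.453, 0.912], [0.565, 0.524, -0.637, 0.54], [0.022, -0.781, -0.624, 0.633], [0.0, 0.0, 0.0, 1.0]]
```

View pics/top.png

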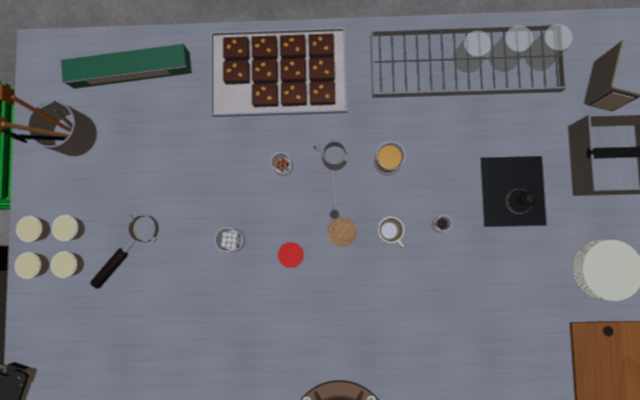

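View pics/scene.png

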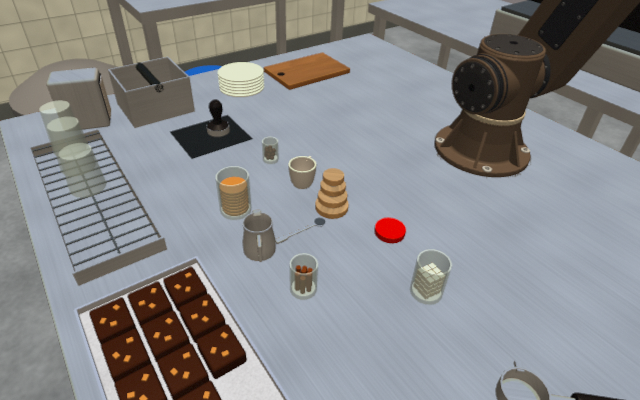

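Top view: stack at (341,231); jars at xl (390,157), l (229,240), m (282,163) and s (442,224); cup (391,230); jug (334,155). The red disc at (291,255) lies alone on the bench and is the decoy. I'll check this in a close crop.

```bash
python3 - <<'E'
from h import *
f=np.load('top.npy');save('topc',f,(210,135,460,275),3.2)
f=np.load('scene.npy');save('scenec',f,(205,125,460,310),3.1)
E
```

```text
(no output)
```

View pics/topc.png

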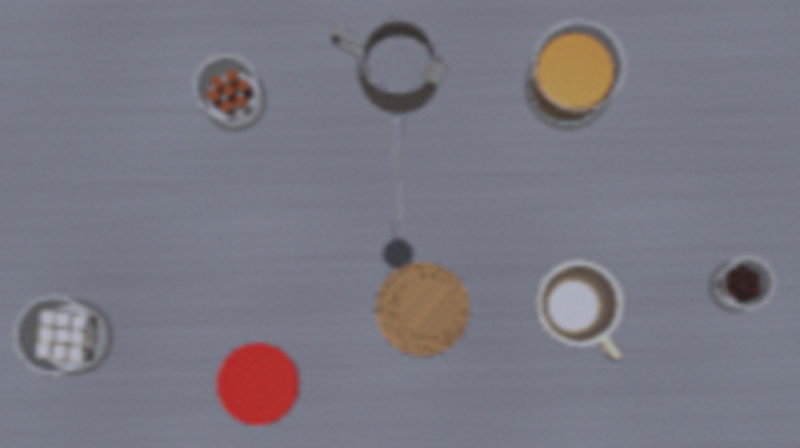

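View pics/scenec.png

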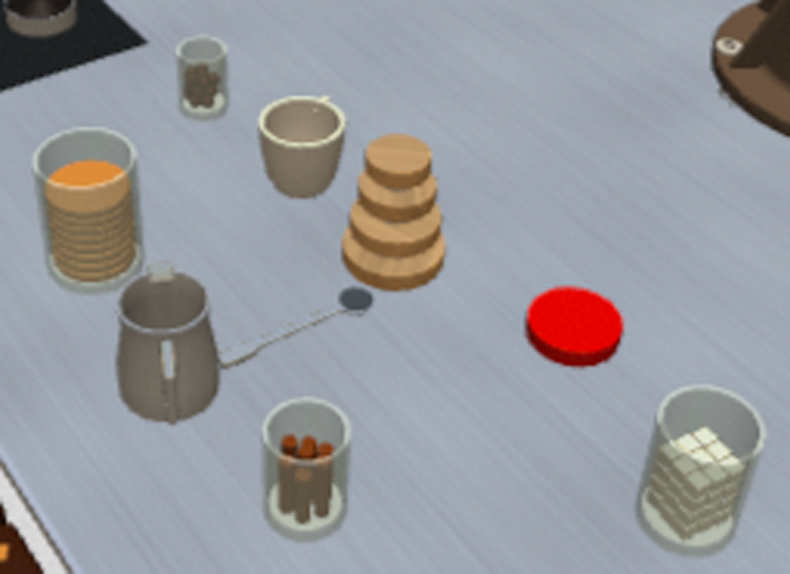

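```bash
python3 - <<'E'
from h import *
from math import *
p,T=cam('top');p2,T2=cam('scene')
for n,x,y,z in [('xl',578,68,.09),('l',55,334,.078),('m',226,88,.066),('s',748,283,.054),('stack',423,310,.024),('cup',580,303,.056),('jug',400,67,.073),('red',258,384,.02)]:
    P=ray(p,T,210+x/3.2,135+y/3.2,z)
    c=np.linalg.inv(T2)@np.r_[P,1];print(n,P.round(4),'r',round(hypot(P[0],P[1]),3),'scenecrop',((p2['fx']*c[0]/c[2]+p2['cx']-205)*3.1).round(),((p2['fy']*c[1]/c[2]+p2['cy']-125)*3.1).round())
print(T@np.array([0,0,0,1]))
hp=arm.camera_params('wrist');print(hp)
E
```

```text
xl [ 0.6229 -0.1327  0.09  ] r 0.637 scenecrop 92.0 150.0
l [0.4455 0.2414 0.078 ] r 0.507 scenecrop 710.0 413.0
m [0.6201 0.1189 0.066 ] r 0.631 scenecrop 312.0 419.0
s [ 0.4702 -0.2519  0.054 ] r 0.533 scenecrop 205.0 44.0
stack [ 0.4579 -0.0192  0.024 ] r 0.458 scenecrop 397.0 234.0
cup [ 0.4589 -0.1314  0.056 ] r 0.477 scenecrop 305.0 115.0
jug [ 0.6305 -0.0073  0.073 ] r 0.631 scenecrop 179.0 285.0
red [0.4066 0.1039 0.02  ] r 0.42 scenecrop 576.0 315.0
[ 0.41214907 -0.01614915  1.2405579   1.        ]
{'fx': 333.40172205386614, 'fy': 333.40172205386614, 'cx': 312.1234220068465, 'cy': 194.9073446010599, 'hand_eye': array([[-1.14561768e-04, -9.57024809e-01, -2.90006038e-01,
         7.84668666e-02],
       [ 9.99999927e-01, -4.28455835e-06, -3.80893210e-04,
        -3.75999362e-04],
       [ 3.63281704e-04, -2.90006061e-01,  9.57024740e-01,
        -1.92470681e-01],
       [ 0.00000000e+00,  0.00000000e+00,  0.00000000e+00,
         1.00000000e+00]])}
```

```bash
R='[0.088,0.44,0.55,-0.03,1.26]'; python3 -m creep '[[0.088,0.442,0.552,-0.03,1.259],[0.088,0.442,0.552,-0.03,1.259],[0.088,0.442,0.552,-0.03,1.259],[0.088,0.442,0.552,-0.03,1.259],[0.088,0.442,0.552,-0.03,1.259],[0.088,0.442,0.552,-0.03,1.259],[0.088,0.442,0.552,-0.03,1.259],[0.088,0.442,0.552,-0.03,1.259],[0.088,0.442,0.552,-0.03,1.259],[0.088,0.442,0.552,-0.03,1.259],[0.088,0.442,0.552,-0.03,1.259],[0.088,0.442,0.552,-0.03,1.259],[0.088,0.442,0.552,-0.03,1.259],[0.088,0.442,0.552,-0.03,1.259],[0.088,0.442,0.552,-0.03,1.259],[0.088,0.442,0.552,-0.03,1.259],[0.088,0.442,0.552,-0.03,1.259],[0.088,0.442,0.552,-0.03,1.259],[0.088,0.442,0.552,-0.03,1.259],[0.088,0.442,0.552,-0.03,1.259]]'
cat > w.py <<'E'
from h import *
import sys
s=arm.get_state();f=arm.grab_frame('wrist');n=sys.argv[1];np.save(n+'.npy',f);np.save(n+'_T.npy',cam('wrist',s)[1]);save(n,f,None,1.25)
print(s['eef_pos'].round(4),s['ee_rot'].round(4),s['q'].round(2))
E
python3 w.py w1
```

```text
t: 1.77
eef_pos: [0.4581, -0.0189, 0.2217]
ee_rot: [3.141, 0.0, -1.573]
force: [-0.1, 0.0, -0.6]
width: 0.0875
gripper_force: 0.0
[ 0.4581 -0.0189  0.2217] [ 3.1408  0.     -1.5726] [ 0.39 -0.03 -0.39 -0.   -1.21 -0.39]
```

View pics/w1.png

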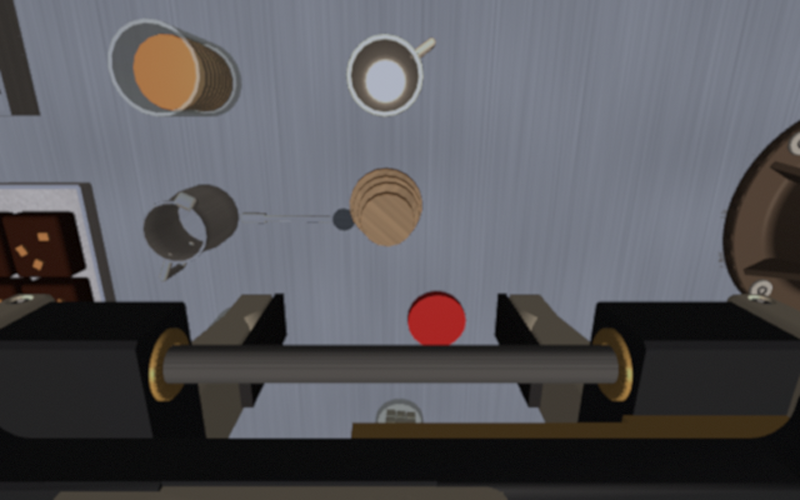

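```bash
python3 - <<'E'
from h import *
p=arm.camera_params('wrist');T=np.load('w1_T.npy')
for n,x,y,z in [('lid_s',386,219,.096),('xlbackedge',387,168,.024),('xlleft',351,203,.024),('xlright',423,203,.024),('xl',154,66,.09),('cup',385,75,.056),('red',437,318,.02),('jug',177,230,.073)]:
    print(n,ray(p,T,x/1.25,y/1.25,z).round(4))
f=np.load('w1.npy');save('w1c',f,(260,120,360,205),7)
f=np.load('w1.npy');cv2.imwrite
E
```

```text
lid_s [ 0.4613 -0.0207  0.096 ]
xlbackedge [ 0.4609 -0.052   0.024 ]
xlleft [ 0.4952 -0.0191  0.024 ]
xlright [ 0.4268 -0.019   0.024 ]
xl [ 0.6277 -0.1327  0.09  ]
cup [ 0.4619 -0.1294  0.056 ]
red [0.4093 0.1039 0.02  ]
jug [ 0.6386 -0.006   0.073 ]
```

View pics/w1c.png

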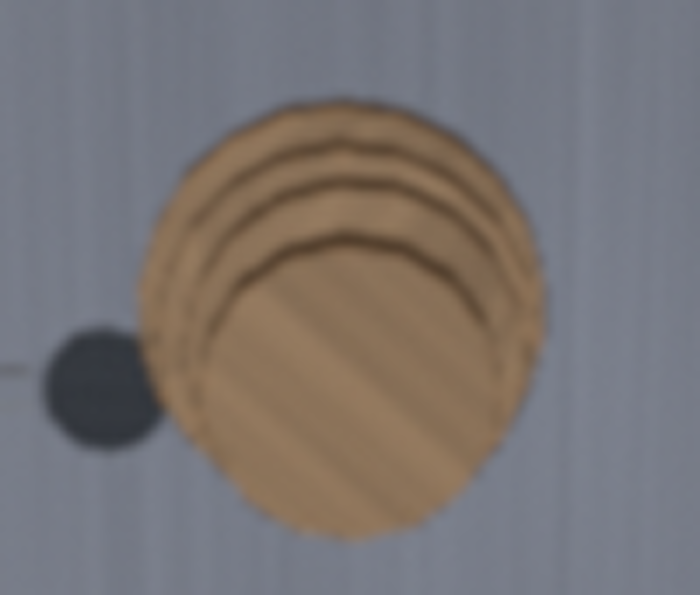

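Crop: the four discs are nested. lid_s spans x 203–503 and y 240–540 in the crop, giving (0.460, −0.020), and the xl disc agrees within about 1 mm. The spoon's tip lies beside the stack. Now grasping lid_s.

```bash
python3 -m creep '[[0.088,0.001,-0.002,0.03,0],[0.088,0.001,-0.002,0.07,0],[0.088,0.001,-0.002,0.11,0],[0.088,0.001,-0.002,0.135,0],[0.088,0.001,-0.002,0.1455,0],[0.088,0.001,-0.002,0.1455,0],[0.088,0.001,-0.002,0.1455,0],[0.06,0.001,-0.002,0.1455,0],[0.03,0.001,-0.002,0.1455,0],[0.03,0.001,-0.002,0.1455,0],[0.03,0.001,-0.002,0.1455,0],[0.03,0.001,-0.002,0.1455,0],[0.03,0.001,-0.002,0.1455,0],[0.03,0.001,-0.002,0.1455,0]]' 15
```

```text
t: 2.98
eef_pos: [0.4605, -0.0196, 0.0767]
ee_rot: [-3.141, 0.0, -1.571]
force: [0.5, 0.1, -0.1]
width: 0.0466
gripper_force: 0.0
```

```bash
python3 -m creep '[[0.03,0,0,0,0],[0.03,0,0,0,0],[0.03,0,0,0,0],[0.03,0,0,0,0],[0.03,0,0,-0.01,0],[0.03,0,0,-0.04,0],[0.03,0,0,-0.08,0],[0.03,0.02,0,-0.11,0],[0.03,0.06,-0.005,-0.13,0],[0.03,0.1,-0.01,-0.13,0],[0.03,0.14,-0.012,-0.13,0],[0.03,0.17,-0.012,-0.13,0],[0.03,0.18,-0.012,-0.13,0],[0.03,0.18,-0.012,-0.13,0],[0.03,0.18,-0.012,-0.13,0]]' 15; python3 w.py w2
```

```text
t: 4.23
eef_pos: [0.4721, -0.1998, 0.2062]
ee_rot: [3.141, 0.0, -1.573]
force: [0.1, 0.5, -0.1]
width: 0.0297
gripper_force: 0.0
[ 0.4721 -0.1998  0.2062] [ 3.1408e+00  2.0000e-04 -1.5727e+00] [-0.02  0.08 -0.32 -0.   -1.17  0.02]
```

View pics/w2.png

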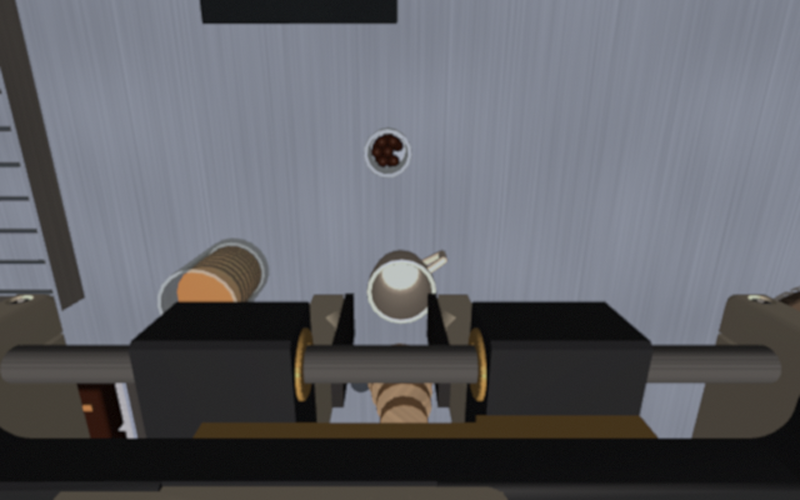

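```bash
python3 - <<'E'
from h import *
f=arm.grab_frame('scene');save('sc2',f,(225,100,425,250),4)
f=arm.grab_frame('top');save('top2',f,(290,200,390,275),7)
E
```

```text
(no output)
```

View pics/sc2.png

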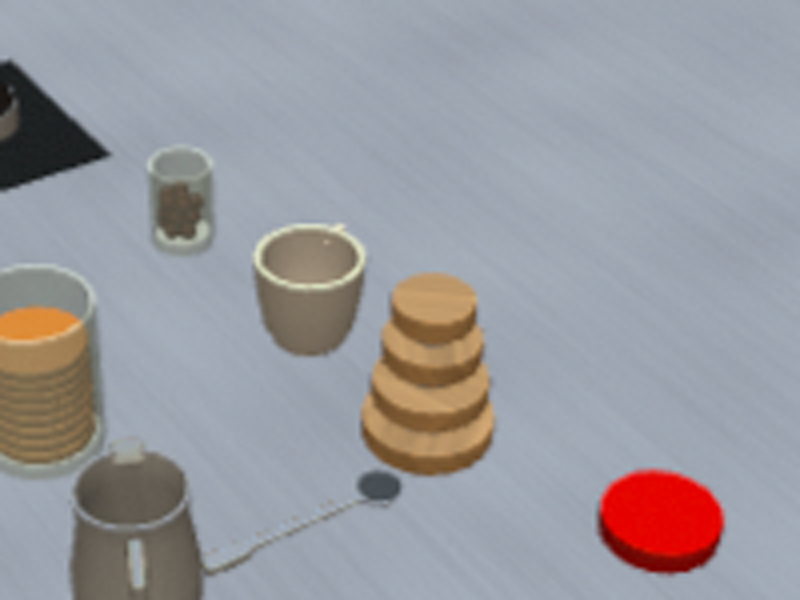

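The stack stands intact: lid_s slipped out of the grip and still sits on top. I'll go back, grip harder and check the force before lifting.

```bash
python3 -m creep '[[0.07,-0.03,0.002,0,0],[0.07,-0.07,0.006,0,0],[0.07,-0.11,0.012,0,0],[0.07,-0.15,0.012,0,0],[0.07,-0.18,0.012,0,0],[0.07,-0.18,0.012,0,0],[0.07,-0.18,0.012,0,0],[0.07,-0.18,0.012,0.04,0],[0.07,-0.18,0.012,0.08,0],[0.07,-0.18,0.012,0.12,0],[0.07,-0.18,0.012,0.131,0],[0.07,-0.18,0.012,0.131,0],[0.07,-0.18,0.012,0.131,0],[0.03,-0.18,0.012,0.131,0],[0.03,-0.18,0.012,0.131,0],[0.03,-0.18,0.012,0.131,0],[0.03,-0.18,0.012,0.131,0],[0.03,-0.18,0.012,0.131,0],[0.03,-0.18,0.012,0.131,0],[0.03,-0.18,0.012,0.131,0]]' 35;  python3 -m creep '[[0.03,0,0,0,0],[0.03,0,0,0,0],[0.03,0,0,0,0]]'
```

```text
t: 6.05
eef_pos: [0.4605, -0.0195, 0.0758]
ee_rot: [-3.141, 0.0, -1.571]
force: [0.1, 0.1, -0.3]
width: 0.032
gripper_force: 0.0
t: 6.3
eef_pos: [0.4604, -0.0195, 0.0755]
ee_rot: [3.142, -0.0, -1.571]
force: [0.5, -0.3, -0.9]
width: 0.0301
gripper_force: 0.0
```

```bash
python3 - <<'E'
from h import *
f=arm.grab_frame('scene');g=arm.grab_frame('wrist')
a=cv2.resize(f[90:260,220:440],None,fx=2.6,fy=2.6);b=cv2.resize(g[180:360,170:450],None,fx=2,fy=2)
a=cv2.resize(a,(440,340));b=cv2.resize(b,(360,230))
im=np.zeros((340,800,3),np.uint8);im[:,:440]=a;im[:230,440:]=b;save('near',im)
E
```

```text
(no output)
```

View pics/near.png

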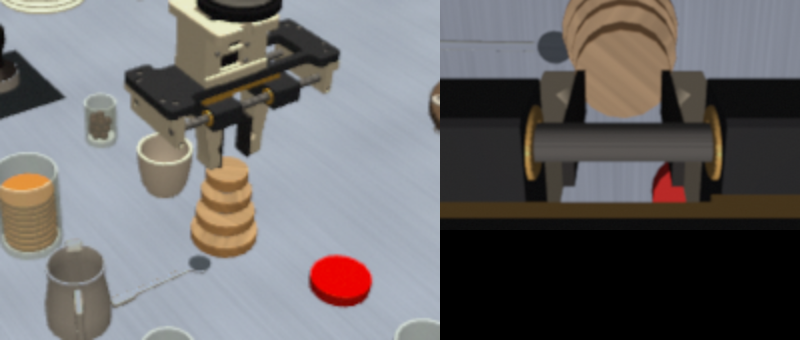

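```bash
python3 - <<'E'
from h import *
s=arm.get_state()
for n,(o,k,off) in {'scene':((220,90),2.0,0),'wrist':((170,180),1.286,440)}.items():
    p,T=cam(n,s)
    for h in(0,.0188,.066):
      for d in (-.015,0,.015):
        P=s['eef_pos']+[d,0,h];c=np.linalg.inv(T)@np.r_[P,1];u=p['fx']*c[0]/c[2]+p['cx'];v=p['fy']*c[1]/c[2]+p['cy']
        print(n,h,d,((u-o[0])*k+off).round(),((v-o[1])*k).round())
E
```

```text
scene 0 -0.015 239.0 178.0
scene 0 0 227.0 183.0
scene 0 0.015 215.0 188.0
scene 0.0188 -0.015 240.0 163.0
scene 0.0188 0 228.0 168.0
scene 0.0188 0.015 216.0 173.0
scene 0.066 -0.015 243.0 124.0
scene 0.066 0 230.0 129.0
scene 0.066 0.015 218.0 134.0
wrist 0 -0.015 654.0 58.0
wrist 0 0 623.0 58.0
wrist 0 0.015 592.0 58.0
wrist 0.0188 -0.015 657.0 75.0
wrist 0.0188 0 623.0 75.0
wrist 0.0188 0.015 589.0 75.0
wrist 0.066 -0.015 667.0 133.0
wrist 0.066 0 623.0 133.0
wrist 0.066 0.015 578.0 133.0
```

Projected through the calibration, the reported TCP sits about 20 mm below the finger ends seen in both pictures, and the fingers closed over the lid without touching it. I'll open and descend in small steps to find where the tips really are.

```bash
python3 -m creep '[[0.03,0,0,0.001,0],[0.03,0,0,0.002,0],[0.03,0,0,0.002,0],[0.03,0,0,0.002,0]]' 15|egrep 'pos|force:' ; for i in 1; do python3 -m creep '[[0.03,0,0,0.001,0],[0.03,0,0,0.002,0],[0.03,0,0,0.002,0],[0.03,0,0,0.002,0]]'|egrep 'pos|force:'; done;  python3 -m creep '[[0.03,0,0,0.001,0],[0.03,0,0,0.001,0],[0.03,0,0,0.001,0],[0.03,0,0,0.001,0]]'|egrep 'pos|force:'
```

```text
eef_pos: [0.4603, -0.0196, 0.0734]
force: [0.4, -0.2, 0.5]
gripper_force: 0.0
eef_pos: [0.4604, -0.0196, 0.0715]
force: [-0.7, -0.2, 0.7]
gripper_force: 0.0
eef_pos: [0.4604, -0.0195, 0.0706]
force: [0.8, 0.1, 0.7]
gripper_force: 0.0
```

```bash
python3 -m creep '[[0.03,0,0,0.001,0],[0.03,0,0,0.002,0],[0.03,0,0,0.002,0],[0.03,0,0,0.002,0]]' |egrep 'pos|force:' ; python3 -m creep '[[0.03,0,0,0.001,0],[0.03,0,0,0.002,0],[0.03,0,0,0.002,0],[0.03,0,0,0.002,0]]'|egrep 'pos|force:'
python3 - <<'E'
from h import *
f=arm.grab_frame('scene');save('near2',f,(280,130,380,205),7)
E
```

```text
eef_pos: [0.4604, -0.0196, 0.0685]
force: [0.4, 0.4, 0.4]
gripper_force: 0.0
eef_pos: [0.4604, -0.0196, 0.0665]
force: [0.3, -0.6, 0.5]
gripper_force: 0.0
```

View pics/near2.png

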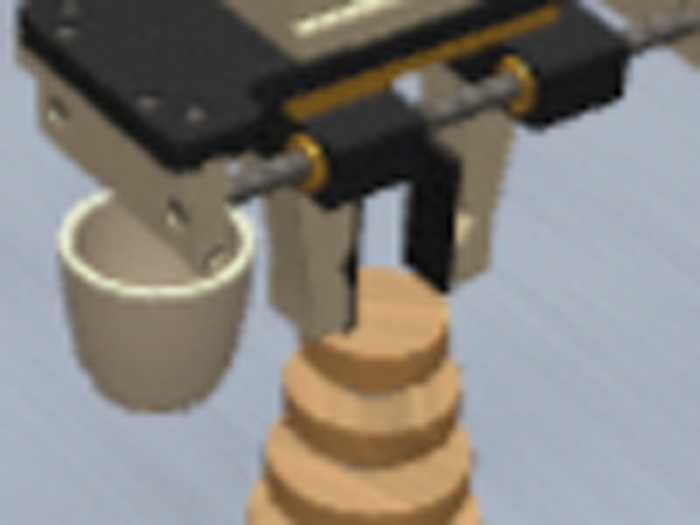

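```bash
for i in 1; do python3 -m creep '[[0.03,0,0,0.001,0],[0.03,0,0,0.002,0],[0.03,0,0,0.002,0],[0.03,0,0,0.002,0]]' |egrep 'pos|force:' ; python3 -m creep '[[0.03,0,0,0.001,0],[0.03,0,0,0.002,0],[0.03,0,0,0.002,0],[0.03,0,0,0.002,0]]'|egrep 'pos|force:'; done
```

```text
eef_pos: [0.4604, -0.0196, 0.0645]
force: [-0.4, 0.2, 0.3]
gripper_force: 0.0
eef_pos: [0.4604, -0.0196, 0.0625]
force: [1.0, -0.4, 0.1]
gripper_force: 0.0
```

```bash
python3 -m creep '[[0.03,0,0,0.001,0],[0.03,0,0,0.002,0],[0.03,0,0,0.002,0],[0.03,0,0,0.002,0]]' |egrep 'pos|force:' ; python3 -m creep '[[0.03,0,0,0.001,0],[0.03,0,0,0.002,0],[0.03,0,0,0.002,0],[0.03,0,0,0.002,0]]'|egrep 'pos|force:';
python3 - <<'E'
from h import *
f=arm.grab_frame('scene');g=arm.grab_frame('wrist')
a=cv2.resize(f[130:205,280:380],(440,330),interpolation=2);b=cv2.resize(g[180:360,170:450],(360,230),interpolation=2)
im=np.zeros((330,800,3),np.uint8);im[:,:440]=a;im[:230,440:]=b;save('near3',im)
E
```

```text
eef_pos: [0.461, -0.0196, 0.0617]
force: [-3.9, 0.4, 13.1]
gripper_force: 6.5
eef_pos: [0.4617, -0.0197, 0.0615]
force: [-9.0, 1.1, 33.0]
gripper_force: 16.5
```

View pics/near3.png

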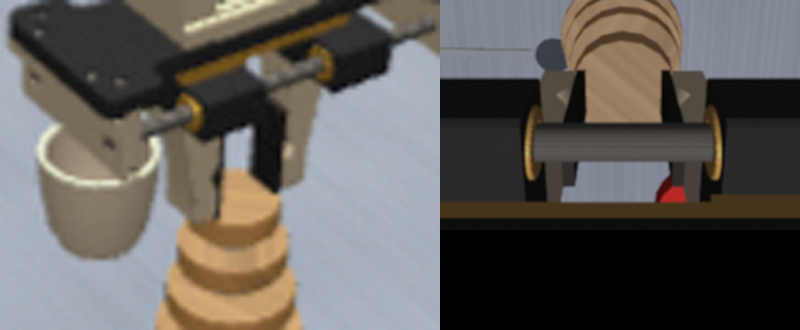

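Contact is at reported z = 0.062 with the lid top at 0.096, so the tips end about 34 mm behind the nominal TCP. I'll use tip = z + 0.034 from here on. The wrist half of the picture shows the lid centred between the fingers. Back off, open and grasp again.

```bash
python3 -m creep '[[0.03,0,0,-0.03,0],[0.07,0,0,-0.03,0],[0.07,0,0,-0.03,0],[0.07,0,0,-0.03,0],[0.07,0,0,-0.03,0],[0.07,0,0,-0.03,0],[0.07,0,0,-0.03,0],[0.07,0,0,-0.01,0],[0.07,0,0,0.008,0],[0.07,0,0,0.0165,0],[0.07,0,0,0.0165,0],[0.07,0,0,0.0165,0],[0.03,0,0,0.0165,0],[0.03,0,0,0.0165,0],[0.03,0,0,0.0165,0],[0.03,0,0,0.0165,0],[0.03,0,0,0.0165,0],[0.03,0,0,0.0165,0],[0.03,0,0,0.0165,0],[0.03,0,0,0.0165,0]]' 20
```

```text
t: 11.22
eef_pos: [0.4607, -0.0195, 0.0424]
ee_rot: [-3.141, 0.0, -1.571]
force: [-0.3, 0.5, 5.5]
width: 0.042
gripper_force: 20.0
```

```bash
python3 -m creep '[[0.03,0,0,-0.005,0],[0.03,0,0,-0.02,0],[0.03,0,0,-0.05,0],[0.03,0,0,-0.09,0],[0.03,0.02,0,-0.12,0],[0.03,0.06,-0.004,-0.12,0],[0.03,0.1,-0.008,-0.12,0],[0.03,0.14,-0.012,-0.12,0],[0.03,0.17,-0.012,-0.12,0],[0.03,0.18,-0.012,-0.12,0],[0.03,0.18,-0.012,-0.12,0],[0.03,0.18,-0.012,-0.12,0]]'; python3 - <<'E'
from h import *
p=arm.camera_params('wrist');T=np.load('w2_T.npy')
print(ray(p,T,387.5/1.25,153/1.25,.054))
f=np.load('w2.npy');g=cv2.cvtColor(f,cv2.COLOR_RGB2GRAY)
c=cv2.HoughCircles(cv2.resize(g[80:160,270:350],None,fx=4,fy=4,interpolation=2),cv2.HOUGH_GRADIENT,1,40,param1=100,param2=15,minRadius=60,maxRadius=90);print(c/4+[270,80,0] if c is not None else c)
E
```

```text
t: 12.22
eef_pos: [0.4719, -0.1998, 0.1618]
ee_rot: [3.141, 0.0, -1.573]
force: [0.2, 0.0, -1.0]
width: 0.0425
gripper_force: 20.0
[ 0.47411606 -0.250166    0.054     ]
[[[310.125      123.125       15.77499962]]]
```

Lid_s is held. The jar_s rim from w2, centre (387,153), works out at (0.4741, −0.250). Placing it now.

```bash
python3 -m creep '[[0.03,0.03,-0.001,0.02,0],[0.03,0.05,-0.0022,0.05,0],[0.03,0.05,-0.0022,0.08,0],[0.03,0.05,-0.0022,0.11,0],[0.03,0.05,-0.0022,0.125,0],[0.03,0.05,-0.0022,0.132,0],[0.03,0.05,-0.0022,0.136,0],[0.03,0.05,-0.0022,0.14,0],[0.03,0.05,-0.0022,0.144,0],[0.03,0.05,-0.0022,0.1465,0],[0.03,0.05,-0.0022,0.1465,0],[0.03,0.05,-0.0022,0.1465,0]]'
```

```text
t: 13.22
eef_pos: [0.475, -0.2496, 0.0161]
ee_rot: [-3.141, -0.0, -1.571]
force: [-0.3, -0.2, -0.6]
width: 0.0424
gripper_force: 20.0
```

```bash
python3 -m creep '[[0.03,0,0.0005,0.001,0],[0.03,0,0.0005,0.0015,0],[0.03,0,0.0005,0.0015,0]]' | grep -A9 pos;  python3 -m creep '[[0.065,0,0,0,0],[0.065,0,0,0,0],[0.065,0,0,0,0],[0.065,0,0,0,0],[0.065,0,0,0,0],[0.065,0,0,-0.02,0],[0.065,0,0,-0.06,0],[0.065,-0.03,0,-0.1,0],[0.065,-0.07,0,-0.13,0],[0.065,-0.09,0,-0.15,0],[0.065,-0.09,0,-0.15,0],[0.065,-0.09,0,-0.15,0]]' 15; python3 w.py w3
```

```text
eef_pos: [0.4743, -0.2497, 0.0145]
ee_rot: [-3.141, -0.0, -1.571]
force: [-0.6, 0.8, 3.5]
width: 0.0427
gripper_force: 20.0
t: 14.47
eef_pos: [0.4756, -0.1581, 0.1664]
ee_rot: [-3.137, 0.0, -1.568]
force: [-0.4, -0.6, -1.1]
width: 0.0649
gripper_force: 0.0
[ 0.4756 -0.1581  0.1664] [-3.1367e+00  2.0000e-04 -1.5680e+00] [ 0.07  0.09 -0.41  0.   -1.07 -0.07]
```

View pics/w3.png

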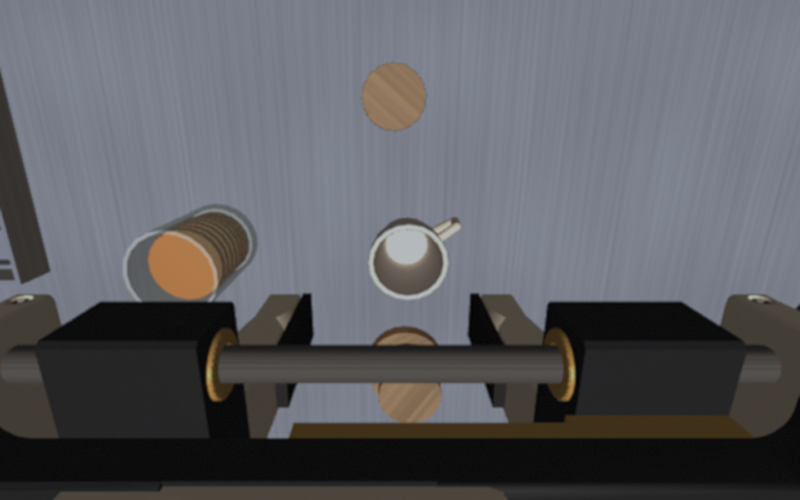

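Lid_s covers jar_s concentrically at (394,96), and the cup and jar_xl are untouched. Now lid_m.

```bash
python3 -m creep '[[0.08,-0.03,0.004,0,0],[0.08,-0.07,0.01,0,0],[0.08,-0.11,0.015,0,0],[0.08,-0.1382,0.0156,0,0],[0.08,-0.1382,0.0156,0.02,0],[0.08,-0.1382,0.0156,0.06,0],[0.08,-0.1382,0.0156,0.1,0],[0.08,-0.1382,0.0156,0.13,0],[0.08,-0.1382,0.0156,0.145,0],[0.08,-0.1382,0.0156,0.1475,0],[0.08,-0.1382,0.0156,0.1475,0],[0.04,-0.1382,0.0156,0.1475,0],[0.04,-0.1382,0.0156,0.1475,0],[0.04,-0.1382,0.0156,0.1475,0],[0.04,-0.1382,0.0156,0.1475,0],[0.04,-0.1382,0.0156,0.1475,0],[0.04,-0.1382,0.0156,0.1475,0],[0.04,-0.1382,0.0156,0.1475,0],[0.04,-0.1382,0.0156,0.1475,0],[0.04,-0.1382,0.0156,0.1475,0]]' 20
```

```text
t: 16.18
eef_pos: [0.459, -0.0212, 0.0173]
ee_rot: [-3.14, 0.0, -1.57]
force: [-2.0, 0.2, 6.4]
width: 0.0514
gripper_force: 20.0
```

```bash
python3 -m creep '[[0.04,0,0,-0.005,0],[0.04,0,0,-0.02,0],[0.04,0,0,-0.06,0],[0.04,0,0,-0.1,0],[0.04,0,0,-0.13,0],[0.04,-0.03,-0.025,-0.15,0],[0.04,-0.06,-0.05,-0.16,0],[0.04,-0.09,-0.07,-0.16,0],[0.04,-0.12,-0.1,-0.16,0],[0.04,-0.15,-0.125,-0.16,0],[0.04,-0.18,-0.15,-0.16,0],[0.04,-0.2,-0.164,-0.16,0],[0.04,-0.2,-0.164,-0.16,0],[0.04,-0.2,-0.164,-0.16,0],[0.04,-0.2,-0.164,-0.16,0]]'; python3 w.py w4
```

```text
t: 17.43
eef_pos: [0.6219, 0.1784, 0.1761]
ee_rot: [3.14, -0.001, -1.571]
force: [0.4, -0.6, -0.3]
width: 0.0512
gripper_force: 20.0
[0.6219 0.1784 0.1761] [ 3.1404e+00 -6.0000e-04 -1.5706e+00] [ 0.58  0.32 -0.08 -0.   -1.17 -0.58]
```

View pics/w4.png

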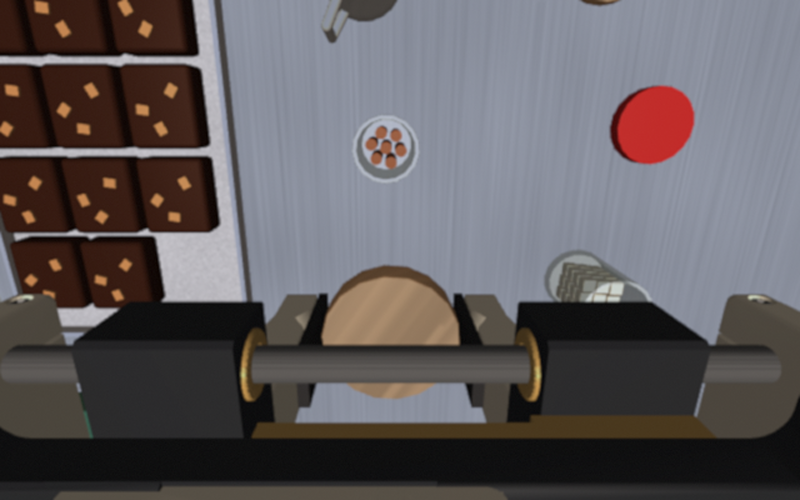

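Lid_m is held level at (391,332), and the jar_m rim is at (386,148). I'll compute the offset between them through the same camera.

```bash
python3 - <<'E'
from h import *
p=arm.camera_params('wrist');T=np.load('w4_T.npy')
print('jar',ray(p,T,386/1.25,148/1.25,.066))
for v in (265,398): print('lid edges',ray(p,T,391/1.25,v/1.25,.1761+.0307+(.024 if v>300 else .010)))
for u in (322,461): print(ray(p,T,u/1.25,325/1.25,.2308))
E
```

```text
jar [0.6247627  0.12106092 0.066     ]
lid edges [0.62154691 0.15485596 0.2168    ]
lid edges [0.62154759 0.20478852 0.2308    ]
[0.64691709 0.17320912 0.2308    ]
[0.59584752 0.17321722 0.2308    ]
```

```bash
python3 -m creep '[[0.04,0.03,-0.001,0,0],[0.04,0.0584,-0.0034,0.02,0],[0.04,0.0584,-0.0034,0.05,0],[0.04,0.0584,-0.0034,0.09,0],[0.04,0.0584,-0.0034,0.12,0],[0.04,0.0584,-0.0034,0.132,0],[0.04,0.0584,-0.0034,0.138,0],[0.04,0.0584,-0.0034,0.142,0],[0.04,0.0584,-0.0034,0.146,0],[0.04,0.0584,-0.0034,0.149,0],[0.04,0.0584,-0.0034,0.149,0],[0.04,0.0584,-0.0034,0.149,0]]'; python3 -m creep '[[0.04,0,0,0.001,0],[0.04,0,0,0.002,0],[0.04,0,0,0.002,0]]'
```

```text
t: 18.48
eef_pos: [0.6265, 0.1206, 0.0285]
ee_rot: [-3.14, 0.001, -1.571]
force: [-0.1, -0.2, -0.3]
width: 0.0511
gripper_force: 20.0
t: 18.73
eef_pos: [0.626, 0.1203, 0.0257]
ee_rot: [-3.141, 0.0, -1.571]
force: [0.2, 0.1, 0.8]
width: 0.0514
gripper_force: 20.0
```

```bash
python3 -m creep '[[0.04,0,0,0.001,0],[0.04,0,0,0.001,0]]' | grep -A9 pos; python3 -m creep '[[0.08,0,0,0,0],[0.08,0,0,0,0],[0.08,0,0,0,0],[0.08,0,0,0,0],[0.08,0,0,0,0],[0.08,0,0,-0.02,0],[0.08,0,0,-0.06,0],[0.08,0,0,-0.1,0],[0.08,-0.03,0,-0.13,0],[0.08,-0.06,0,-0.15,0],[0.08,-0.06,0,-0.15,0],[0.08,-0.06,0,-0.15,0]]' 20
cat > circ.py <<'E'
from h import *
# find a disc/rim of radius r (m) at height z near world xy seen by the wrist camera; pixel-space Hough
def find(name,x,y,z,r,show=True,k=4,m=1.9,save_as=None):
    T=np.load(name+'_T.npy');f=np.load(name+'.npy');p=arm.camera_params('wrist')
    c=np.linalg.inv(T)@np.r_[x,y,z,1];u=p['fx']*c[0]/c[2]+p['cx'];v=p['fy']*c[1]/c[2]+p['cy'];R_=p['fx']*r/c[2]
    h=int(R_*m);x0,y0=max(0,int(u)-h),max(0,int(v)-h);a=f[y0:int(v)+h,x0:int(u)+h]
    g=cv2.cvtColor(cv2.resize(a,None,fx=k,fy=k,interpolation=2),cv2.COLOR_RGB2GRAY)
    cs=cv2.HoughCircles(g,cv2.HOUGH_GRADIENT,1,8,param1=80,param2=12,minRadius=int(.9*R_*k),maxRadius=int(1.1*R_*k))
    for q in (cs[0][:4] if cs is not None else []):
        P=ray(p,T,x0+q[0]/k,y0+q[1]/k,z);print(P.round(4),'r',(q[2]/k*c[2]/p['fx']).round(4))
E
python3 w.py w5; python3 - <<'E'
from circ import *
print('exp jar');find('w4',.6248,.1211,.066,.024)
find('w2',.474,-.25,.054,.0195)
print('lid_m');find('w5',.6248,.1211,.08,.026)
print('lid_l stack');find('w1',.46,-.02,.096,.0215)
print('xl jar');find('w1',.6277,-.1327,.09,.033)
E
```

```text
eef_pos: [0.6262, 0.1203, 0.0254]
ee_rot: [-3.141, -0.0, -1.57]
force: [-2.3, 0.6, 5.0]
width: 0.0516
gripper_force: 20.0
t: 19.9
eef_pos: [0.6265, 0.1821, 0.1761]
ee_rot: [-3.139, 0.002, -1.569]
force: [0.2, -0.2, -1.0]
width: 0.0803
gripper_force: 0.0
[0.6265 0.1821 0.1761] [-3.1391e+00  1.7000e-03 -1.5689e+00] [ 0.58  0.33 -0.07 -0.   -1.17 -0.58]
exp jar
[0.624  0.1217 0.066 ] r 0.0217
[0.6262 0.1213 0.066 ] r 0.0219
[0.6218 0.1223 0.066 ] r 0.0238
[0.6247 0.12   0.066 ] r 0.0228
[ 0.4725 -0.2504  0.054 ] r 0.0177
[ 0.478  -0.2509  0.054 ] r 0.0205
[ 0.4758 -0.2517  0.054 ] r 0.0186
[ 0.4773 -0.249   0.054 ] r 0.018
lid_m
lid_l stack
[ 0.4602 -0.0211  0.096 ] r 0.0193
[ 0.4595 -0.0278  0.096 ] r 0.023
[ 0.4612 -0.0188  0.096 ] r 0.0214
xl jar
[ 0.6215 -0.1355  0.09  ] r 0.0361
[ 0.631  -0.1272  0.09  ] r 0.0351
[ 0.6223 -0.1334  0.09  ] r 0.0338
[ 0.6235 -0.1313  0.09  ] r 0.0318
```

```bash
python3 -m creep '[[0.088,-0.02,0.03,-0.02,0],[0.088,-0.04,0.06,-0.02,0],[0.088,-0.06,0.09,-0.02,0],[0.088,-0.08,0.12,-0.02,0],[0.088,-0.1,0.15,-0.02,0],[0.088,-0.12,0.177,-0.02,0],[0.088,-0.12,0.177,-0.02,0],[0.088,-0.12,0.177,-0.02,0],[0.088,-0.12,0.177,-0.02,0]]'|grep pos; python3 w.py w6
python3 -m creep '[[0.088,0.04,-0.02,0,0],[0.088,0.08,-0.04,0,0],[0.088,0.12,-0.06,0,0],[0.088,0.16,-0.08,0,0],[0.088,0.2,-0.1,0,0],[0.088,0.23,-0.12,0,0],[0.088,0.26,-0.14,0,0],[0.088,0.3,-0.16,0,0],[0.088,0.33,-0.178,0,0],[0.088,0.37,-0.178,0,0],[0.088,0.37,-0.178,0,0],[0.088,0.37,-0.178,0,0],[0.088,0.37,-0.178,0,0]]'|grep pos; python3 w.py w7
python3 - <<'E'
from h import *
p=arm.camera_params('wrist');tiles=[]
for n,(x,y,z) in {'w6':(.449,.2425,.078),'w7':(.6277,-.1327,.09),'w5':(.6248,.1211,.08)}.items():
    T=np.load(n+'_T.npy');f=np.load(n+'.npy');c=np.linalg.inv(T)@np.r_[x,y,z,1];u=int(p['fx']*c[0]/c[2]+p['cx']);v=int(p['fy']*c[1]/c[2]+p['cy'])
    x0,y0=u-33,max(0,v-50);print(n,x0,y0);t=f[y0:y0+100,x0:x0+66]
    t=np.pad(t,((0,100-t.shape[0]),(0,66-t.shape[1]),(0,0)));tiles.append(cv2.resize(t,(264,400),interpolation=2))
save('tiles',np.hstack(tiles))
E
```

```text
eef_pos: [0.4488, 0.2995, 0.1938]
[0.4488 0.2995 0.1938] [ 3.1407e+00 -1.2000e-03 -1.5705e+00] [ 0.95  0.14 -0.28  0.   -1.15 -0.95]
eef_pos: [0.6266, -0.0714, 0.1937]
[ 0.6266 -0.0714  0.1937] [ 3.1402e+00 -1.0000e-04 -1.5737e+00] [ 0.2   0.29 -0.09 -0.   -1.2  -0.2 ]
w6 278 68
w7 277 64
w5 281 64
```

View pics/tiles.png

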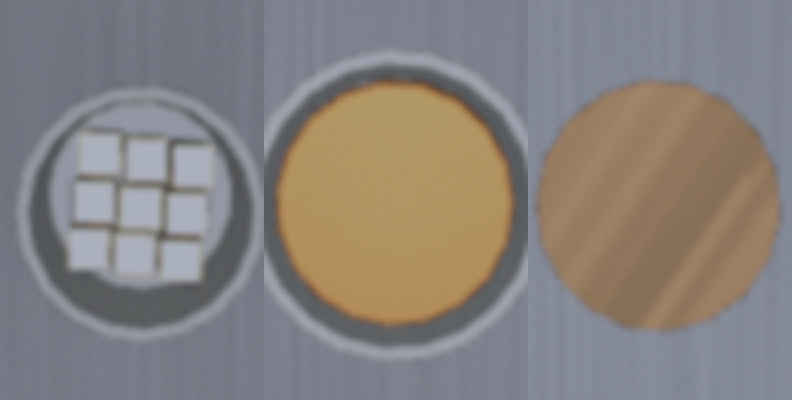

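Tiles: the jar_l rim is at tile (139,215), the jar_xl rim at (132,205), and lid_m lies flat and round over jar_m at (130,206).

```bash
python3 - <<'E'
from h import *
p=arm.camera_params('wrist')
for n,u,v,z in [('w6',312.75,121.75,.078),('w7',310,115.25,.09),('w5',313.6,115.5,.08)]: print(n,ray(p,np.load(n+'_T.npy'),u,v,z).round(4))
E
```

```text
w6 [0.4482 0.2455 0.078 ]
w7 [ 0.6282 -0.1318  0.09  ]
w5 [0.6256 0.1216 0.08  ]
```

```bash
python3 -m creep '[[0.088,-0.01,0.035,0,0],[0.088,-0.02,0.07,0,0],[0.088,-0.03,0.105,0,0],[0.088,-0.04,0.14,0,0],[0.088,-0.0507,0.1668,0,0],[0.088,-0.0507,0.1668,0.04,0],[0.088,-0.0507,0.1668,0.08,0],[0.088,-0.0507,0.1668,0.12,0],[0.088,-0.0507,0.1668,0.16,0],[0.088,-0.0507,0.1668,0.185,0],[0.088,-0.0507,0.1668,0.195,0],[0.088,-0.0507,0.1668,0.199,0],[0.088,-0.0507,0.1668,0.199,0],[0.05,-0.0507,0.1668,0.199,0],[0.05,-0.0507,0.1668,0.199,0],[0.05,-0.0507,0.1668,0.199,0],[0.05,-0.0507,0.1668,0.199,0],[0.05,-0.0507,0.1668,0.199,0],[0.05,-0.0507,0.1668,0.199,0],[0.05,-0.0507,0.1668,0.199,0]]' 20;  python3 -m creep '[[0.05,0,0,0,0],[0.05,0,0,0,0]]' | tail -3
```

```text
t: 23.55
eef_pos: [0.4607, -0.0189, -0.0037]
ee_rot: [-3.14, 0.0, -1.571]
force: [-2.2, 1.0, 8.5]
width: 0.0606
gripper_force: 20.0
force: [-3.0, 1.2, 7.3]
width: 0.0606
gripper_force: 20.0
```

```bash
python3 -m creep '[[0.05,0,0,-0.005,0],[0.05,0,0,-0.02,0],[0.05,0,0,-0.06,0],[0.05,0,0,-0.1,0],[0.05,0,0,-0.14,0],[0.05,-0.02,0,-0.17,0],[0.05,-0.06,0.003,-0.185,0],[0.05,-0.1,0.006,-0.185,0],[0.05,-0.14,0.009,-0.185,0],[0.05,-0.18,0.012,-0.185,0],[0.05,-0.22,0.012,-0.185,0],[0.05,-0.26,0.012,-0.185,0],[0.05,-0.28,0.012,-0.185,0],[0.05,-0.289,0.012,-0.185,0],[0.05,-0.289,0.012,-0.185,0],[0.05,-0.289,0.012,-0.185,0]]'; python3 w.py w8
cat > lid.py <<'E'
from h import *
def lid(n,rel,d):
    T=np.load(n+'_T.npy');f=np.load(n+'.npy').astype(int);p=arm.camera_params('wrist');m=(f[...,0]-f[...,2]>25)&(f[...,0]>80)
    m=m[:330];rows=np.where(m[:,300:326].sum(1)>18)[0];rows=rows[(rows>190)];print('rows',rows.min(),rows.max())
    cols=np.where(m[rows.min()+25:270,220:400].mean(0)>.8)[0]+220;print('cols',cols.min(),cols.max())
    u=(cols.min()+cols.max())/2
    a=ray(p,T,u,rows.min()-.5,rel+.010);b=ray(p,T,u,rows.max()+.5,rel+.024);print(a.round(4),b.round(4),'centre from back',a[1]+d/2,'span',b[1]-a[1])
    print(ray(p,T,u,(rows.max()+rows.min())/2,rel+.024)[0])
E
python3 -c "
from lid import *
lid('w4',.1761+.0307,.052)
s=arm.get_state();print(s['eef_pos']);lid('w8',s['eef_pos'][2]+.0277,.061)"
```

```text
t: 25.05
eef_pos: [0.4477, 0.2695, 0.1803]
ee_rot: [3.141, -0.001, -1.57]
force: [-1.1, -0.1, -0.8]
width: 0.0602
gripper_force: 20.0
[0.4477 0.2695 0.1803] [ 3.1408e+00 -8.0000e-04 -1.5703e+00] [ 0.92  0.12 -0.34 -0.   -1.12 -0.92]
rows 214 317
cols 264 360
[0.6219 0.1556 0.2168] [0.6219 0.2043 0.2308] centre from back 0.18162678748138042 span 0.04864637660176316
0.6219354617987984
[0.44781933 0.26897472 0.18043852]
rows 209 321
cols 255 369
[0.4478 0.2452 0.2181] [0.4477 0.2999 0.2321] centre from back 0.2756842179423339 span 0.05470619842338756
0.44775970841094603
```

```bash
python3 -c "
from h import *
f=np.load('w8.npy');
for r in list(range(196,216,1))+list(range(314,340,2)): print(r,f[r,312])
p=arm.camera_params('wrist');T=np.load('w8_T.npy')
for P in ([.4478,.239,.2181],[.4478,.300,.2321],[.4478,.242,.2181],[.4478,.303,.2321]):
    c=np.linalg.inv(T)@np.r_[P,1];print(P,(p['fy']*c[1]/c[2]+p['cy']).round(1))
"
```

```text
196 [125 131 143]
197 [126 131 144]
198 [126 131 144]
199 [123 127 140]
200 [113 113 120]
201 [91 82 79]
202 [76 58 45]
203 [73 54 36]
204 [74 54 37]
205 [75 55 38]
206 [74 54 36]
207 [76 56 38]
208 [86 64 44]
209 [112  86  63]
210 [137 110  85]
211 [148 121  95]
212 [150 123  96]
213 [149 123  96]
214 [149 122  96]
215 [150 123  96]
314 [141 115  90]
316 [141 116  91]
318 [142 117  91]
320 [144 118  92]
322 [142 120 102]
324 [122 124 135]
326 [121 125 136]
328 [119 123 135]
330 [115 120 131]
332 [89 88 90]
334 [108 103  97]
336 [121 124 122]
338 [89 84 80]
[0.4478, 0.239, 0.2181] 196.4
[0.4478, 0.3, 0.2321] 321.6
[0.4478, 0.242, 0.2181] 202.3
[0.4478, 0.303, 0.2321] 326.7
```

```bash
python3 -m creep '[[0.05,0.0251,-0.0006,0.01,0],[0.05,0.0251,-0.0006,0.04,0],[0.05,0.0251,-0.0006,0.08,0],[0.05,0.0251,-0.0006,0.11,0],[0.05,0.0251,-0.0006,0.122,0],[0.05,0.0251,-0.0006,0.128,0],[0.05,0.0251,-0.0006,0.132,0],[0.05,0.0251,-0.0006,0.135,0],[0.05,0.0251,-0.0006,0.138,0],[0.05,0.0251,-0.0006,0.138,0],[0.05,0.0251,-0.0006,0.138,0]]';python3 -m creep '[[0.05,0,0,0.001,0],[0.05,0,0,0.0015,0],[0.05,0,0,0.0015,0]]'
```

```text
t: 26.02
eef_pos: [0.4491, 0.2452, 0.0433]
ee_rot: [-3.141, 0.001, -1.571]
force: [0.2, 0.1, -1.6]
width: 0.0609
gripper_force: 20.0
t: 26.27
eef_pos: [0.4488, 0.245, 0.0412]
ee_rot: [-3.141, 0.0, -1.571]
force: [0.1, 0.8, 0.6]
width: 0.0604
gripper_force: 20.0
```

```bash
python3 -m creep '[[0.05,0,0,0.001,0],[0.05,0,0,0.0015,0],[0.05,0,0,0.0015,0]]'|egrep 'pos|force'; python3 -m creep '[[0.088,0,0,0,0],[0.088,0,0,0,0],[0.088,0,0,0,0],[0.088,0,0,0,0],[0.088,0,0,0,0],[0.088,0,0,-0.02,0],[0.088,0,0,-0.06,0],[0.088,0,0,-0.1,0],[0.088,-0.03,0,-0.13,0],[0.088,-0.055,0,-0.15,0],[0.088,-0.055,0,-0.15,0],[0.088,-0.055,0,-0.15,0]]' 20; python3 w.py w9
cat >> lid.py <<'E'
def flat(n,x,y,z,r):  # bamboo disc lying at height z: centre by segmentation
    T=np.load(n+'_T.npy');f=np.load(n+'.npy').astype(int);p=arm.camera_params('wrist')
    c=np.linalg.inv(T)@np.r_[x,y,z,1];u=p['fx']*c[0]/c[2]+p['cx'];v=p['fy']*c[1]/c[2]+p['cy'];h=int(p['fx']*r/c[2]*1.5)
    y0=max(0,int(v)-h);x0=int(u)-h
    m=((f[...,0]-f[...,2]>8))[y0:int(v)+h,x0:int(u)+h].astype(np.uint8)
    k,l,s,ce=cv2.connectedComponentsWithStats(m);i=1+s[1:,4].argmax()
    print(n,ray(p,T,ce[i][0]+x0,ce[i][1]+y0,z).round(4),'radius',(np.sqrt(s[i][4]/np.pi)*c[2]/p['fx']).round(4),'box',s[i][:4]+[x0,y0,0,0])
E
python3 -c "
from lid import *
flat('w5',.6248,.1211,.08,.026);flat('w3',.474,-.25,.068,.0215);flat('w9',.4482,.2455,.092,.0305)"
```

```text
eef_pos: [0.449, 0.2451, 0.0403]
force: [-1.7, -0.9, 7.0]
gripper_force: 20.0
t: 27.52
eef_pos: [0.449, 0.3013, 0.1906]
ee_rot: [-3.14, 0.002, -1.57]
force: [-1.0, -1.1, -1.8]
width: 0.0875
gripper_force: 0.0
[0.449  0.3013 0.1906] [-3.1403e+00  2.0000e-03 -1.5696e+00] [ 0.95  0.14 -0.29 -0.   -1.14 -0.95]
w5 [0.626  0.1212 0.08  ] radius 0.026 box [283  84  61  63]
w3 [ 0.4743 -0.2496  0.068 ] radius 0.0218 box [289  50  52  55]
w9 [0.4488 0.2456 0.092 ] radius 0.0305 box [278  85  71  73]
```

Segmentation gives lid centres within about 1 mm of the jar rims for s, m and l, with radii matching and heights right. Last is lid_xl.

```bash
python3 -m creep '[[0.088,0.04,-0.003,0,0],[0.088,0.08,-0.006,0,0],[0.088,0.12,-0.009,0,0],[0.088,0.16,-0.011,0,0],[0.088,0.2,-0.011,0,0],[0.088,0.24,-0.011,0,0],[0.088,0.26,-0.011,0,0],[0.088,0.26,-0.011,0,0],[0.088,0.26,-0.011,0,0]]'|grep pos; python3 w.py w10; python3 -c "
from lid import *
flat('w10',.46,-.02,.024,.035)"
```

```text
eef_pos: [0.4586, 0.0379, 0.1885]
[0.4586 0.0379 0.1885] [ 3.1398e+00 -7.0000e-04 -1.5741e+00] [ 0.51  0.   -0.44 -0.   -1.13 -0.52]
w10 [ 0.4626 -0.0176  0.024 ] radius 0.0352 box [275  83  67  68]
```

```bash
python3 -m creep '[[0.088,0.03,-0.002,0.03,0],[0.088,0.0555,-0.004,0.07,0],[0.088,0.0555,-0.004,0.11,0],[0.088,0.0555,-0.004,0.13,0],[0.088,0.0555,-0.004,0.13,0],[0.088,0.0555,-0.004,0.13,0],[0.088,0.0555,-0.004,0.13,0]]'
```

```text
t: 28.95
eef_pos: [0.4649, -0.0148, 0.0608]
ee_rot: [-3.14, -0.0, -1.569]
force: [1.2, -0.3, 1.3]
width: 0.0877
gripper_force: 0.0
```

```bash
python3 -m creep '[[0.088,0.0028,0.0023,0.02,0],[0.088,0.0028,0.0023,0.05,0],[0.088,0.0028,0.0023,0.075,0],[0.088,0.0028,0.0023,0.085,0],[0.088,0.0028,0.0023,0.089,0],[0.088,0.0028,0.0023,0.089,0],[0.088,0.0028,0.0023,0.089,0],[0.06,0.0028,0.0023,0.089,0],[0.06,0.0028,0.0023,0.089,0],[0.06,0.0028,0.0023,0.089,0],[0.06,0.0028,0.0023,0.089,0],[0.06,0.0028,0.0023,0.089,0],[0.06,0.0028,0.0023,0.089,0],[0.06,0.0028,0.0023,0.089,0]]' 20
```

```text
t: 30.12
eef_pos: [0.4621, -0.0182, -0.0287]
ee_rot: [-3.14, 0.0, -1.571]
force: [-1.3, 1.3, 7.7]
width: 0.0698
gripper_force: 20.0
```

```bash
python3 -m creep '[[0.06,0,0,-0.005,0],[0.06,0,0,-0.02,0],[0.06,0,0,-0.06,0],[0.06,0,0,-0.1,0],[0.06,0,0,-0.14,0],[0.06,0,0,-0.18,0],[0.06,0.01,-0.02,-0.2,0],[0.06,0.03,-0.055,-0.2,0],[0.06,0.05,-0.09,-0.2,0],[0.06,0.065,-0.125,-0.2,0],[0.06,0.08,-0.155,-0.2,0],[0.06,0.08,-0.167,-0.2,0],[0.06,0.08,-0.167,-0.2,0],[0.06,0.08,-0.167,-0.2,0],[0.06,0.08,-0.167,-0.2,0]]'; python3 w.py w11; python3 -c "
from h import *
f=np.load('w11.npy').astype(int);d=f[:,312,0]-f[:,312,2];print([(r,d[r]) for r in list(range(180,208))+list(range(318,338))])
p=arm.camera_params('wrist');T=np.load('w11_T.npy');s=arm.get_state();e=s['eef_pos'];print(e)
for o in (-.001,.0,.001,.002,.003):
  for P in (e+[0,o-.035,.0287+.010],e+[0,o+.035,.0287+.024]):
    c=np.linalg.inv(T)@np.r_[P,1];print(o,(p['fy']*c[1]/c[2]+p['cy']).round(1))
"
```

```text
t: 31.37
eef_pos: [0.6275, -0.0984, 0.1704]
ee_rot: [3.141, 0.0, -1.571]
force: [-0.2, -0.8, 0.3]
width: 0.0695
gripper_force: 20.0
[ 0.6275 -0.0984  0.1704] [ 3.1407e+00  1.0000e-04 -1.5710e+00] [ 0.15  0.31 -0.11 -0.   -1.15 -0.15]
[(180, np.int64(-7)), (181, np.int64(-6)), (182, np.int64(-5)), (183, np.int64(-5)), (184, np.int64(-5)), (185, np.int64(-6)), (186, np.int64(-10)), (187, np.int64(-15)), (188, np.int64(-14)), (189, np.int64(-13)), (190, np.int64(-16)), (191, np.int64(-16)), (192, np.int64(-2)), (193, np.int64(21)), (194, np.int64(37)), (195, np.int64(39)), (196, np.int64(40)), (197, np.int64(39)), (198, np.int64(38)), (199, np.int64(40)), (200, np.int64(46)), (201, np.int64(49)), (202, np.int64(50)), (203, np.int64(49)), (204, np.int64(49)), (205, np.int64(49)), (206, np.int64(48)), (207, np.int64(48)), (318, np.int64(47)), (319, np.int64(48)), (320, np.int64(49)), (321, np.int64(49)), (322, np.int64(50)), (323, np.int64(49)), (324, np.int64(49)), (325, np.int64(50)), (326, np.int64(50)), (327, np.int64(49)), (328, np.int64(50)), (329, np.int64(50)), (330, np.int64(51)), (331, np.int64(46)), (332, np.int64(33)), (333, np.int64(18)), (334, np.int64(13)), (335, np.int64(13)), (336, np.int64(14)), (337, np.int64(19))]
[ 0.62750202 -0.09821963  0.17081082]
-0.001 186.6
-0.001 329.6
0.0 188.6
0.0 331.3
0.001 190.6
0.001 332.9
0.002 192.6
0.002 334.6
0.003 194.6
0.003 336.3
```

```bash
python3 -m creep '[[0.06,0.0355,-0.0004,0,0],[0.06,0.0355,-0.0004,0.03,0],[0.06,0.0355,-0.0004,0.07,0],[0.06,0.0355,-0.0004,0.09,0],[0.06,0.0355,-0.0004,0.102,0],[0.06,0.0355,-0.0004,0.108,0],[0.06,0.0355,-0.0004,0.112,0],[0.06,0.0355,-0.0004,0.115,0],[0.06,0.0355,-0.0004,0.1175,0],[0.06,0.0355,-0.0004,0.1175,0],[0.06,0.0355,-0.0004,0.1175,0]]';python3 -m creep '[[0.06,0,0,0.001,0],[0.06,0,0,0.002,0],[0.06,0,0,0.002,0],[0.06,0,0,0.002,0]]'
```

```text
t: 32.33
eef_pos: [0.6294, -0.1339, 0.0539]
ee_rot: [-3.14, -0.0, -1.571]
force: [-0.1, 0.5, -0.2]
width: 0.0694
gripper_force: 20.0
t: 32.67
eef_pos: [0.6292, -0.134, 0.0514]
ee_rot: [-3.141, -0.0, -1.571]
force: [-0.4, -0.0, 1.7]
width: 0.0699
gripper_force: 20.0
```

```bash
python3 -m creep '[[0.06,0,0,0.0005,0],[0.06,0,0,0.0005,0],[0.088,0,0,0.0005,0],[0.088,0,0,0.0005,0],[0.088,0,0,0.0005,0],[0.088,0,0,0.0005,0],[0.088,0,0,-0.02,0],[0.088,0,0,-0.06,0],[0.088,0,0,-0.1,0],[0.088,-0.03,0,-0.13,0],[0.088,-0.06,0,-0.15,0],[0.088,-0.06,0,-0.15,0],[0.088,-0.06,0,-0.15,0]]'; python3 w.py w12; python3 -c "
from lid import *
flat('w12',.6282,-.1318,.104,.035)
f=arm.grab_frame('top').astype(int);p,T=cam('top');g=np.load('top.npy').astype(int)
for n,x,y,z,r in [('s',.4702,-.2519,.068,.0215),('m',.6201,.1189,.08,.026),('l',.4455,.2414,.092,.0305)]:
    c=np.linalg.inv(T)@np.r_[x,y,z,1];u=p['fx']*c[0]/c[2]+p['cx'];v=p['fy']*c[1]/c[2]+p['cy'];h=int(p['fx']*r/c[2]*1.5)
    m=(f[...,0]-f[...,2]>8)[int(v)-h:int(v)+h,int(u)-h:int(u)+h].astype(np.uint8);k,l,s,ce=cv2.connectedComponentsWithStats(m);i=1+s[1:,4].argmax()
    print(n,ray(p,T,ce[i][0]+int(u)-h,ce[i][1]+int(v)-h,z).round(4),(np.sqrt(s[i][4]/np.pi)*c[2]/p['fx']).round(4))
"
```

```text
t: 33.75
eef_pos: [0.6296, -0.0725, 0.2027]
ee_rot: [-3.139, 0.001, -1.569]
force: [0.3, -0.0, -0.8]
width: 0.0873
gripper_force: 0.0
[ 0.6296 -0.0725  0.2027] [-3.1385e+00  7.0000e-04 -1.5687e+00] [ 0.19  0.28 -0.07 -0.   -1.21 -0.19]
w12 [ 0.6291 -0.1336  0.104 ] radius 0.0351 box [273  73  82  84]
s [ 0.4712 -0.2493  0.068 ] 0.0223
m [0.6225 0.1321 0.08  ] 0.037
l [0.4476 0.243  0.092 ] 0.0497
```

```bash
python3 -c "
from h import *
print(arm.job_done())"
```

```text
the job is handed in; nothing more can be done
None
```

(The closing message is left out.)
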